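# Put the mixed containers back in their bench trays

## Robot

A 6-joint arm with a two-finger parallel gripper is mounted at the origin on the work surface. World frame = base frame: x ahead of the robot, y to its left, z up, the work surface at z = 0. Lengths are in mm, angles in rad, forces in N, time in s.
With the tool pointing down it reaches from about 400 to 825 mm from the base axis. Payload 7 kg.
Tool frame: the origin (TCP) lies midway between the tips of the shut fingers; the grasp point (between the pads) lies 19 mm behind it; x points along the fingers, y is the direction in which the jaws open and shut, and the axes are right-handed (so a half turn about x gives the same grasp; the last joint's range is limited). The gripper opens to 85 mm and grips with 20 to 120 N. Pads are 22 mm wide; open, the fingers measure 114 mm over their backs; the gripper's body (76 mm by 85 mm) begins 54 mm behind the grasp point. The pads swing forward as they close: fully open they stand 13 mm farther back than shut.
Start: joints at [1.404, 0.359, 0.012, 0, -1.224, -0.288], TCP at [296.521, 606.359, 231.302] pointing down, gripper open.
Joint ranges: [-3.07, 3.07], [-1.43, 2.12], [-1.02, 1.25], [-3.03, 1.67], [-3.05, -0], [-3.03, 3.03]. Speed limits (rad/s): [2.39, 2.39, 3.01, 3.14, 3.14, 3.14].

## Interface

Orientations are given as a unit quaternion [x, y, z, w].
In Python, from cell import sensors, cams, job gives the robot as it stands.
- The arm moves only by the tool carry_out, never from a script. Its argument "moves" is a list of rows, each an object with "xyz": the shift along the tool's x, y, z in mm, a list of three; "yaw": the turn about the tool's x in rad; "claw": the gripper's target within -1 to 1 (shut at 1, half-way at 0, fully open at -1). A call has 1 to 20 rows; each row is the pose to reach, as a shift and turn from the pose commanded when the call began, along the tool's axes at that moment; what a row does not reach only later rows make up. A row lasts 1/8 s, in which the tool goes at most 62.5 mm and 10.7 degrees, less where a joint would pass 70% of its speed; a pose out of reach is approached as far as the arm can. A call with a gripper value outside its range is refused whole. The fingers move at their own pace and stop on an object; the grip force is fixed at half the most. Time passes only in rows, so rows that repeat a pose let the fingers close. It gives the time, the measured TCP pose, the force and the opening at its end, in the units of the state.
- sensors.state(): the state, without advancing time (a new reading comes with each control period).
- cams.snapshot(name): name is "side" or "top" or "wrist"; returns (picture, depth): 420x560x3 uint8, red, green, blue; 420x560 float32, mm along the optical axis (not along the pixel's ray), 0 where there is no reading.
- cams.camera_model(name): a dict with "intrinsics" (3x3 intrinsics, pixels), "origin" and "rotation" of the camera in the world. Camera axes: x right, y down, z forward; pixel columns grow to the right and rows downward; lengths in mm; the calibration is good to about 2 mm. The wrist camera is an equidistant fisheye: a pixel r from the principal point sees the ray r / f radians off the axis. A picture is of the moment at which its call begins: read the wrist's pose just before it. camera_model takes no time and is no camera call; for the wrist camera it gives the pose at the moment of the call.
- job.sign_off(): hands the job in, once; it reports no verdict.
The state is a dict: "time": time; "q": joint angles; "qd": joint speeds; "effort": joint torques, N m; "position": TCP position; "orientation": TCP orientation; "force": force on the tool from outside, world axes, zero at the start; "wrist_torque": the same for the moment, N m; "gripper_width": finger opening in mm.
Only numpy, scipy, OpenCV 4.12 (cv2) and the standard library are available. Lean on these libraries where they do the work, as an engineer would, in place of code of your own. Each camera call takes 0.05 s, during which the arm holds its last target.

## Task

Sort the five small containers that stand in front of the three steel trays on the lab bench into those trays: each of the two squat wide-lidded jars into its own bay of the tray with two large bays, each of the two slim bottles into its own bay of the tray with two small bays, and the oblong slide box lengthwise into the undivided tray, all standing upright flat on the tray floor. Set each one down gently without dropping it or tipping it over, and leave the glass beaker and the red switch box where they are.

Things in the scene. Friction and masses are not known exactly. Their poses are not given: they have to be found in the camera images.
- jar_a_mid (a point): squat wide-mouth jar, white plastic with a wide red screw lid, standing upright: body diameter 56, height 60, lid diameter 57 and 22 high (the top 22 mm). One of two alike. Point at its centre, 30 mm above its underside; z up along its axis. About 140 g, hard. It stands on the table at the start.
- jar_b_mid (a point): squat wide-mouth jar, white plastic with a wide red screw lid, standing upright: body diameter 56, height 60, lid diameter 57 and 22 high (the top 22 mm). One of two alike. Point at its centre, 30 mm above its underside; z up along its axis. About 140 g, hard. It stands on the table at the start.
- bottle_a_mid (a point): slim bottle, white plastic with a small red cap, standing upright: body diameter 36 from its underside up to 58 mm, above that a shoulder and a cap of diameter 25; height 82 in all. One of two alike. Point at its centre, 41 mm above its underside; z up along its axis. About 80 g, hard. It stands on the table at the start.
- bottle_b_mid (a point): slim bottle, white plastic with a small red cap, standing upright: body diameter 36 from its underside up to 58 mm, above that a shoulder and a cap of diameter 25; height 82 in all. One of two alike. Point at its centre, 41 mm above its underside; z up along its axis. About 80 g, hard. It stands on the table at the start.
- slidebox_mid (a point): oblong microscope-slide box, white plastic, grey lid (shut for good) with a paper label: 38 wide along its x, 84 long along its y, 50 high, a catch standing out 2 mm on its -x side. Point at its centre, 25 mm above its underside; z up. About 120 g, hard. Stands on the table at the start, yaw within 0.7 rad of world. Gripped across its width in its upper half, the fingertips clear the tray walls.
- jar_tray: the tray with two large bays: steel, fixed to the table, walls 14 high and 4 thick, floor 4 thick. Origin: centre of its underside, at table height; z up. It measures 82 along its x and 160 along its y, and a wall across the middle makes two square bays, each 74 by 74 inside, centred 39 to either side of the origin along its y. For the two jars, either in either bay.
- bottle_tray: the tray with two small bays: steel, fixed to the table, walls 14 high and 4 thick, floor 4 thick. Origin: centre of its underside, at table height; z up. It measures 62 along its x and 120 along its y, and a wall across the middle makes two square bays, each 54 by 54 inside, centred 29 to either side of the origin along its y. For the two slim bottles, either in either bay.
- slide_tray: the undivided tray: steel, fixed to the table, walls 14 high and 4 thick, floor 4 thick. Origin: centre of its underside, at table height; z up. It measures 66 along its x and 112 along its y; inside it is one bay, 58 along x by 104 along y, centred on the origin. For the slide box, with the long side along the tray's long side, either way round.
- beaker_mid (a point): glass beaker, open, standing at one side of the work area, not to be disturbed: 58 across the rim, 75 high. Point at its centre, 37 mm above the table.
- switchbox_mid (a point): flat red plastic switch box with two black buttons, lying at one side of the work area, not to be disturbed: 60 by 85 by 26 high. Point at its centre, 13 mm above the table. (Small unlisted things, under 20 mm high, lie between the containers and the trays.)
Not all that is in view belongs to the job. What is shaped like the part that bears bottle_b_mid but blue is not meant.

How it is judged (in metres and radians):
At the end, for the whole second after the job is handed in: One jar in each large bay, one bottle in each small bay (within 13 mm of the bay centre along each tray axis), slide box in the undivided tray (15 mm, 0.4 rad); all on the tray floor (height within 5 mm), upright (0.1 rad), still and released (((x of jar_a_mid in the frame of jar_tray between -0.013 and 0.013 m and y of jar_a_mid in the frame of jar_tray between 0.026 and 0.052 m and z of jar_a_mid in the frame of jar_tray between 0.029 and 0.039 m and x of jar_b_mid in the frame of jar_tray between -0.013 and 0.013 m and y of jar_b_mid in the frame of jar_tray between -0.052 and -0.026 m and z of jar_b_mid in the frame of jar_tray between 0.029 and 0.039 m) or (x of jar_a_mid in the frame of jar_tray between -0.013 and 0.013 m and y of jar_a_mid in the frame of jar_tray between -0.052 and -0.026 m and z of jar_a_mid in the frame of jar_tray between 0.029 and 0.039 m and x of jar_b_mid in the frame of jar_tray between -0.013 and 0.013 m and y of jar_b_mid in the frame of jar_tray between 0.026 and 0.052 m and z of jar_b_mid in the frame of jar_tray between 0.029 and 0.039 m)) and ((x of bottle_a_mid in the frame of bottle_tray between -0.013 and 0.013 m and y of bottle_a_mid in the frame of bottle_tray between 0.016 and 0.042 m and z of bottle_a_mid in the frame of bottle_tray between 0.04 and 0.05 m and x of bottle_b_mid in the frame of bottle_tray between -0.013 and 0.013 m and y of bottle_b_mid in the frame of bottle_tray between -0.042 and -0.016 m and z of bottle_b_mid in the frame of bottle_tray between 0.04 and 0.05 m) or (x of bottle_a_mid in the frame of bottle_tray between -0.013 and 0.013 m and y of bottle_a_mid in the frame of bottle_tray between -0.042 and -0.016 m and z of bottle_a_mid in the frame of bottle_tray between 0.04 and 0.05 m and x of bottle_b_mid in the frame of bottle_tray between -0.013 and 0.013 m and y of bottle_b_mid in the frame of bottle_tray between 0.016 and 0.042 m and z of bottle_b_mid in the frame of bottle_tray between 0.04 and 0.05 m)) and x of slidebox_mid in the frame of slide_tray between -0.015 and 0.015 m and y of slidebox_mid in the frame of slide_tray between -0.015 and 0.015 m and z of slidebox_mid in the frame of slide_tray between 0.024 and 0.034 m and angle between the y axis of slidebox_mid and the y axis of slide_tray, either way round below 0.4 rad and angle between each of jar_a_mid, jar_b_mid, bottle_a_mid, bottle_b_mid, slidebox_mid's own z axis and vertical below 0.1 rad and linear speed of each of jar_a, jar_b, bottle_a, bottle_b, slidebox below 0.02 m/s); the robot touches nothing.
It fails at once if one of the five things is tipped over (leans more than 45 degrees) (angle between any of jar_a_mid, jar_b_mid, bottle_a_mid, bottle_b_mid, slidebox_mid's own z axis and vertical above 0.79 rad).
It fails at once if one of the five things is dropped (moves faster than 0.7 m/s, a fall of some 25 mm, while no finger touches it) ((linear speed of jar_a above 0.7 m/s and contact force between the fingers and jar_a below 0.01 N) or (linear speed of jar_b above 0.7 m/s and contact force between the fingers and jar_b below 0.01 N) or (linear speed of bottle_a above 0.7 m/s and contact force between the fingers and bottle_a below 0.01 N) or (linear speed of bottle_b above 0.7 m/s and contact force between the fingers and bottle_b below 0.01 N) or (linear speed of slidebox above 0.7 m/s and contact force between the fingers and slidebox below 0.01 N)).
It fails at once if the glass beaker or the red switch box is pushed more than 30 mm or tipped (distance of any of beaker_mid, switchbox_mid from where it was at the start of the episode above 0.03 m or angle between any of beaker_mid, switchbox_mid's own z axis and vertical above 0.5 rad).
It also fails if it takes over 128 s, if anything falls off the work surface, if the arm or the gripper's body presses on something with over 40 N, if the wrist force passes 120 N, or if a joint passes its speed limit or range.

## Working session

There is one attempt and no reset: what is moved stays moved. The work goes in short steps, Python scripts to look and compute and a tool call to move; the robot and the scene stay as the last step left them, time stands still between calls to the robot, and variables do not carry over. Pictures are saved under pics/ and viewed, and the job is handed in when it is done.

Besides the shell and the picture viewer there is one more tool, called in YAML: its name, and indented under it one key for each argument. carry_out: Moves the arm, as the interface text tells. Its arguments: {"type":"object","properties":{"moves":{"type":"array"}},"required":["moves"]}

```bash
mkdir -p pics; ls; python3 - <<'E'
from cell import sensors,cams,job
import cv2
s=sensors.state();print(s)
for n in("top","side","wrist"):
    m=cams.camera_model(n);print(n,m)
    p,d=cams.snapshot(n);cv2.imwrite(f"pics/{n}0.png",p[:,:,::-1])
    import numpy as np;np.save(f"pics/{n}0d.npy",d)
E
```

```text
pics
{'time': 0.0, 'q': array([ 1.40409482e+00,  3.59405141e-01,  1.10608554e-02, -3.53227816e-04,
       -1.22408603e+00, -2.88104248e-01]), 'qd': array([-0.0021339 ,  0.00097138, -0.00192194, -0.00041306, -0.00025892,
        0.00088446]), 'effort': array([ 1.40012195e-03, -5.83318734e+01,  2.93432915e+01,  6.93660825e+00,
       -5.76335515e-03, -1.18684079e-05]), 'position': array([296.32874733, 605.94590567, 230.35218207]), 'orientation': array([-0.68881047,  0.16004097,  0.68897478,  0.15887345]), 'force': array([-0.24000241, -0.24296977, -0.08944755]), 'wrist_torque': array([ 0.00535544,  0.03684945, -0.01164148]), 'gripper_width': 85.37816517473586}
top {'intrinsics': array([[404.71863333,   0.        , 274.83182654],
       [  0.        , 404.71863333, 207.77367557],
       [  0.        ,   0.        ,   1.        ]]), 'origin': array([ 303.82069623,   -3.47123491, 1072.52437792]), 'rotation': array([ 0.70698677, -0.70058242,  0.06178546, -0.07440795])}
side {'intrinsics': array([[398.10091688,   0.        , 283.22856   ],
       [  0.        , 398.10091688, 206.62020093],
       [  0.        ,   0.        ,   1.        ]]), 'origin': array([ 244.08911053, -646.22255816,  568.05846379]), 'rotation': array([ 0.87182675, -0.17444428,  0.0892092 , -0.44891985])}
wrist {'intrinsics': array([[325.1922621 ,   0.        , 276.24676262],
       [  0.        , 325.1922621 , 214.28060528],
       [  0.        ,   0.        ,   1.        ]]), 'origin': array([361.77706846, 573.47940796, 374.48510658]), 'rotation': array([-0.52356168,  0.83955505,  0.12259193, -0.07747063])}
```

View pics/top0.png

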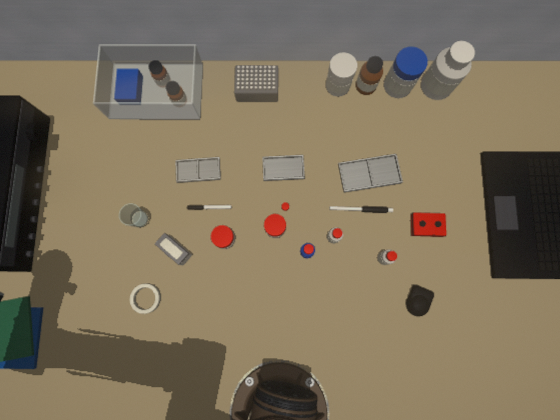

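View pics/side0.png

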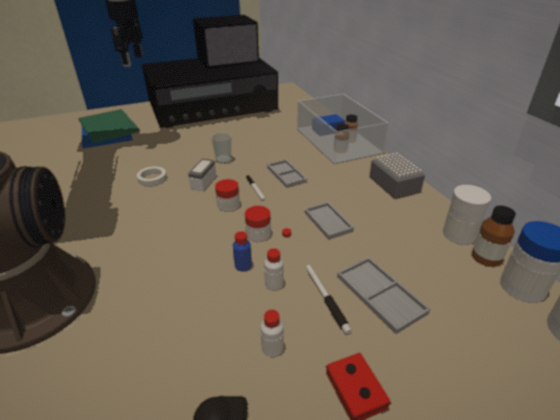

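View pics/wrist0.png

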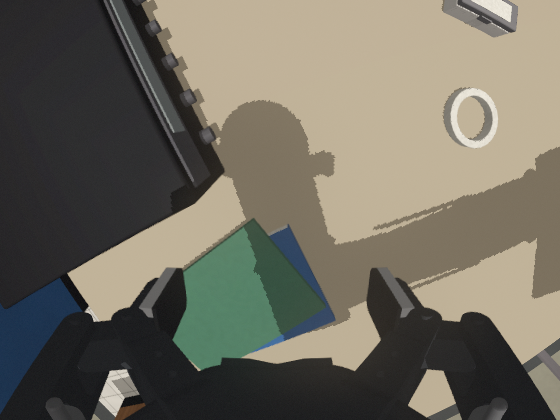

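Candidates in the top view:
- Jars: red lids at (222,237) and (275,225).
- White bottles: (336,235) and (389,257). The blue lookalike at (308,250) is rejected.
- Loose red cap at (285,207), not wanted.
- Slide box: (172,250).
- Trays: bottle (199,170), slide (284,168), jar (370,173).
- Beaker near (133,215), switch box at (429,224).

Next I'll check this in a crop.

```bash
cat > h.py <<'E'
import numpy as np,cv2
from scipy.spatial.transform import Rotation as R
from cell import sensors,cams
def ray(m,u,v,fish=False):
    K=m["intrinsics"];x=(u-K[0,2])/K[0,0];y=(v-K[1,2])/K[1,1]
    if fish:
        r=np.hypot(x,y);d=np.array([np.sin(r)*x/max(r,1e-9),np.sin(r)*y/max(r,1e-9),np.cos(r)])
    else: d=np.array([x,y,1.])
    return R.from_quat(m["rotation"]).apply(d)
def onz(m,u,v,z,fish=False):
    d=ray(m,u,v,fish);o=m["origin"];return o+d*(z-o[2])/d[2]
def proj(m,p):
    c=R.from_quat(m["rotation"]).inv().apply(np.asarray(p)-m["origin"]);K=m["intrinsics"]
    return K[0,0]*c[...,0]/c[...,2]+K[0,2],K[1,1]*c[...,1]/c[...,2]+K[1,2]
E
python3 - <<'E'
from h import *
p=cv2.imread("pics/top0.png");d=np.load("pics/top0d.npy");m=cams.camera_model("top")
cv2.imwrite("pics/c1.png",cv2.resize(p[145:275,150:280],None,fx=6,fy=4.6*1,interpolation=2)[:600])
cv2.imwrite("pics/c2.png",cv2.resize(p[145:275,255:415],None,fx=4.6,fy=4.6,interpolation=2))
hsv=cv2.cvtColor(p,cv2.COLOR_BGR2HSV)
red=(((hsv[...,0]<8)|(hsv[...,0]>172))&(hsv[...,1]>150)&(hsv[...,2]>90)).astype(np.uint8)
n,l,st,c=cv2.connectedComponentsWithStats(red)
for i in range(1,n):
    if st[i,4]<20: continue
    u,v=c[i];z0=m["origin"][2]
    pix=np.argwhere(l==i)
    P=np.array([m["origin"]+ray(m,b,a)*d[a,b] for a,b in pix if d[a,b]>0])
    zt=np.percentile(P[:,2],70); top=P[P[:,2]>zt-6]
    print(c[i].round(1),st[i,4],"z",zt.round(1),"mean",top[:,:2].mean(0).round(1),"60",onz(m,u,v,60)[:2].round(1),"82",onz(m,u,v,82)[:2].round(1))
# trays/box: table height
for (u,v) in [(250,280),(450,180)]:
    print((m["origin"]+ray(m,u,v)*d[v,u]).round(1))
E
```

```text
[285.  205.9] 48 z 13.4 mean [516.4 -10.4] 60 [506.6 -10.1] 82 [502.2  -9.9]
[429. 224.] 703 z 27.4 mean [ 468.7 -384.4] 60 [ 462.8 -372.1] 82 [ 459.3 -364.1]
[274.6 224.6] 394 z 61.8 mean [459.   16.5] 60 [458.3  15.9] 82 [454.9  15.5]
[221.6 236. ] 407 z 61.8 mean [428.9 149.7] 60 [428.1 149.1] 82 [425.4 145.8]
[337.  232.7] 74 z 83.9 mean [ 436.1 -137.9] 60 [ 438.8 -141. ] 82 [ 435.9 -138.1]
[308.2 248.6] 79 z 83.6 mean [396.3 -67. ] 60 [398.4 -68.6] 82 [396.4 -67.1]
[391.5 255.6] 85 z 83.2 mean [ 381.3 -268.5] 60 [ 383.  -274.8] 82 [ 381.2 -268.9]
[320.6  79.8  -0.6]
[ 5.938e+02 -4.584e+02 -5.000e-01]
```

View pics/c1.png

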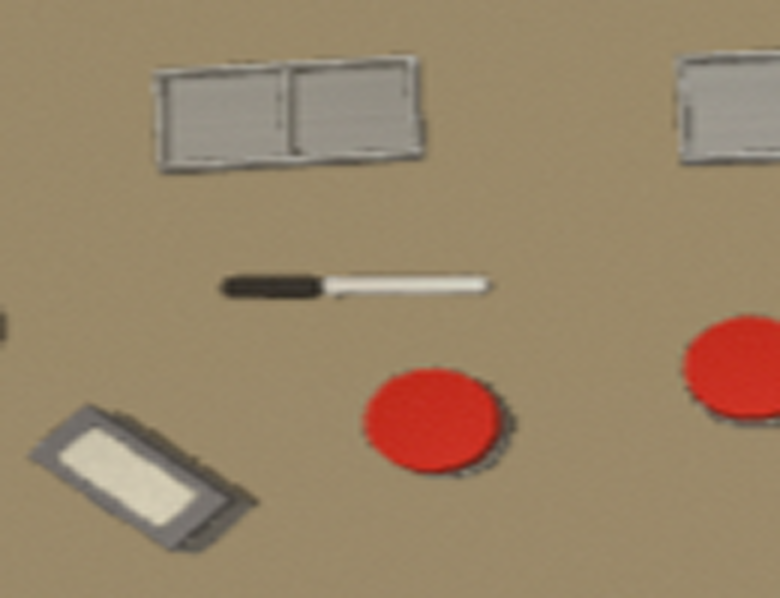

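View pics/c2.png

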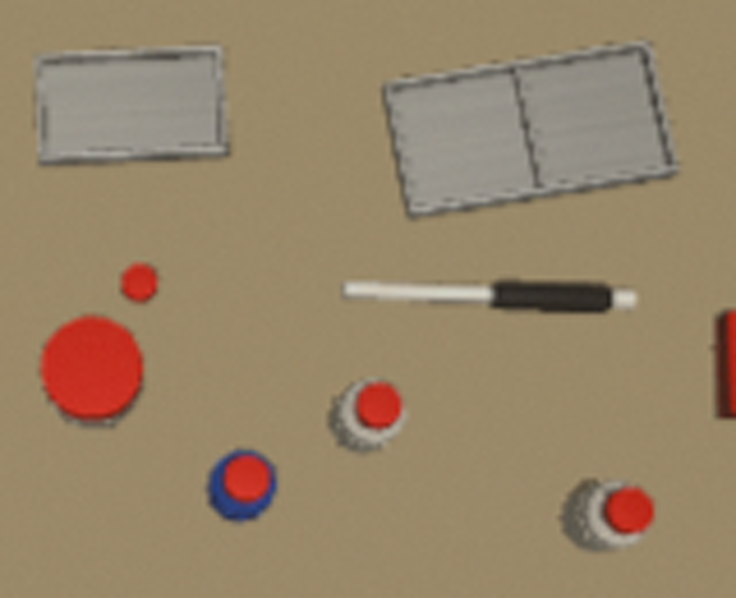

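The crops confirm the choice: two red lids for the jars, two white bottles, the blue one separate, and the loose cap on the table. I'll read tray and box corners from the crops.

```bash
python3 - <<'E'
from h import *
m=cams.camera_model("top")
f1=lambda x,y:(150+(x+.5)/6-.5,145+(y+.5)/4.6-.5)
f2=lambda x,y:(255+(x+.5)/4.6-.5,145+(y+.5)/4.6-.5)
for n,f,z,c in [("bottle",f1,14,[(152,70),(418,56),(426,157),(160,172)]),("slide",f2,14,[(36,54),(222,46),(229,155),(39,164)]),("jar",f2,14,[(384,88),(650,43),(678,172),(410,216)]),("box",f1,50,[(30,455),(90,403),(230,497),(180,552)])]:
    P=np.array([onz(m,*f(*q),z)[:2] for q in c]);ce=P.mean(0)
    e=[P[(i+1)%4]-P[i] for i in range(4)]
    # long dir
    if n!="box": L=e[0]-e[2];
    else: L=e[1]-e[3]
    L=-L/2  # toward +y
    a=np.arctan2(-L[0],L[1])  # yaw of frame with y axis=L
    print(n,ce.round(1),"yaw",a.round(3),[np.linalg.norm(x).round(0) for x in e])
s=sensors.state();print(R.from_quat(s["orientation"]).as_matrix().round(3))
E
```

```text
bottle [615.8 227.9] yaw 0.079 [np.float64(122.0), np.float64(62.0), np.float64(121.0), np.float64(63.0)]
slide [622.7  -4.9] yaw 0.053 [np.float64(111.0), np.float64(67.0), np.float64(112.0), np.float64(68.0)]
jar [ 608.9 -239.2] yaw 0.176 [np.float64(160.0), np.float64(80.0), np.float64(159.0), np.float64(79.0)]
box [397.1 276.7] yaw -0.677 [np.float64(38.0), np.float64(81.0), np.float64(36.0), np.float64(85.0)]
[[-0.    -0.439 -0.898]
 [-0.001 -0.898  0.439]
 [-1.     0.001 -0.   ]]
```

```bash
cat >> h.py <<'E'
def plan(x,y,z,th=None):
    s=sensors.state();M=R.from_quat(s["orientation"]).as_matrix()
    d=M.T@(np.array([x,y,z])-s["position"])
    yn=np.arctan2(M[1,1],M[0,1])
    yaw=0 if th is None else -((th-yn+np.pi/2)%np.pi-np.pi/2)
    print("t",s["time"].__round__(2),"pos",s["position"].round(1),"jaw",(yn%np.pi).round(3),"q6",s["q"][5].round(2),"w",s["gripper_width"].round(1),"F",s["force"].round(1),"-> shift",d.round(1),"yaw",round(yaw,3),"or",round(yaw-np.sign(yaw)*np.pi,3))
E
python3 - <<'E'
from h import *
plan(397,276.7,18,-0.677)
E
```

```text
Traceback (most recent call last):
  File "h.py", line 20, in plan
    print("t",s["time"].__round__(2),"pos",s["position"].round(1),"jaw",(yn%np.pi).round(3),"q6",s["q"][5].round(2),"w",s["gripper_width"].round(1),"F",s["force"].round(1),"-> shift",d.round(1),"yaw",round(yaw,3),"or",round(yaw-np.sign(yaw)*np.pi,3))
                                                                                                                        ^^^^^^^^^^^^^^^^^^^^^^^^
AttributeError: 'float' object has no attribute 'round'
```

```bash
sed -i 's/s\["gripper_width"\].round(1)/round(float(s["gripper_width"]),1)/' h.py
python3 - <<'E'
from h import *
plan(397,276.7,18,-0.677)
E
```

```text
t 0.15 pos [296.4 606.1 230.6] jaw 1.116 q6 -0.29 w 85.1 F [-0.1 -1.3 -0.3] -> shift [ 212.9  251.4 -235. ] yaw -1.349 or 1.793
```

carry_out:
  moves:
    - {"xyz":[112,251,-235],"yaw":1.79,"claw":-1}
    - {"xyz":[112,251,-235],"yaw":1.79,"claw":-1}
    - {"xyz":[112,251,-235],"yaw":1.79,"claw":-1}
    - {"xyz":[112,251,-235],"yaw":1.79,"claw":-1}
    - {"xyz":[112,251,-235],"yaw":1.79,"claw":-1}
    - {"xyz":[112,251,-235],"yaw":1.79,"claw":-1}
    - {"xyz":[112,251,-235],"yaw":1.79,"claw":-1}
    - {"xyz":[112,251,-235],"yaw":1.79,"claw":-1}
    - {"xyz":[112,251,-235],"yaw":1.79,"claw":-1}
    - {"xyz":[112,251,-235],"yaw":1.79,"claw":-1}
    - {"xyz":[112,251,-235],"yaw":1.79,"claw":-1}
    - {"xyz":[112,251,-235],"yaw":1.79,"claw":-1}
    - {"xyz":[112,251,-235],"yaw":1.79,"claw":-1}

```text
time: 1.78
position: [397.4, 277.6, 119.3]
orientation: [-0.307, 0.637, 0.307, 0.637]
force: [0.1, -0.0, 0.6]
gripper_width: 85.6
```

```bash
python3 - <<'E'
from h import *
plan(397,276.7,18,-0.677)
p,d=cams.snapshot("wrist");cv2.imwrite("pics/w1.png",p[:,:,::-1])
E
```

```text
t 1.77 pos [397.4 277.6 119.3] jaw 2.469 q6 -1.69 w 85.6 F [ 0.1 -0.   0.6] -> shift [101.3  -0.3  -1. ] yaw 0.004 or -3.137
```

View pics/w1.png

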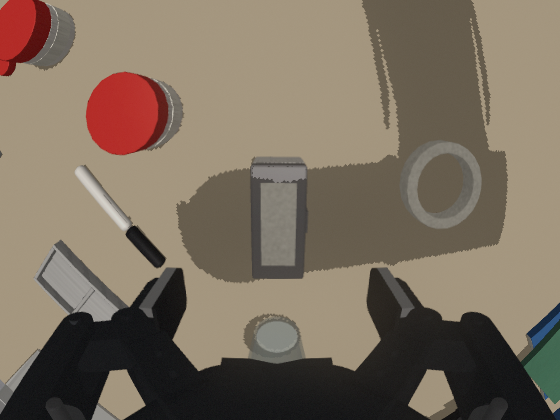

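The wrist view shows the box at (278,218), centred between the jaws and aligned with them. The beaker at (277,335) is clear.

carry_out:
  moves:
    - {"xyz":[40,0,-1],"yaw":0,"claw":-1}
    - {"xyz":[70,0,-1],"yaw":0,"claw":-1}
    - {"xyz":[90,0,-1],"yaw":0,"claw":-1}
    - {"xyz":[101,0,-1],"yaw":0,"claw":-1}
    - {"xyz":[101,0,-1],"yaw":0,"claw":-1}
    - {"xyz":[101,0,-1],"yaw":0,"claw":1}
    - {"xyz":[101,0,-1],"yaw":0,"claw":1}
    - {"xyz":[101,0,-1],"yaw":0,"claw":1}
    - {"xyz":[101,0,-1],"yaw":0,"claw":1}
    - {"xyz":[101,0,-1],"yaw":0,"claw":1}
    - {"xyz":[101,0,-1],"yaw":0,"claw":1}
    - {"xyz":[101,0,-1],"yaw":0,"claw":1}
    - {"xyz":[95,0,-1],"yaw":0,"claw":1}
    - {"xyz":[75,0,-1],"yaw":0,"claw":1}
    - {"xyz":[45,0,-1],"yaw":0,"claw":1}
    - {"xyz":[15,0,-1],"yaw":0,"claw":1}
    - {"xyz":[-5,0,-1],"yaw":0,"claw":1}
    - {"xyz":[-5,0,-1],"yaw":0,"claw":1}

```text
time: 4.08
position: [397.2, 277.6, 125.9]
orientation: [-0.306, 0.636, 0.307, 0.638]
force: [-0.7, -0.8, -2.7]
gripper_width: 37.1
```

```bash
python3 - <<'E'
from h import *
plan(622.7,-4.9,123,0.053)
p,d=cams.snapshot("wrist");cv2.imwrite("pics/w2.png",p[:,:,::-1])
E
```

```text
t 4.08 pos [397.2 277.6 125.9] jaw 2.468 q6 -1.69 w 37.1 F [-0.7 -0.8 -2.7] -> shift [   2.5 -352.5  -80. ] yaw -0.727 or 2.415
```

View pics/w2.png

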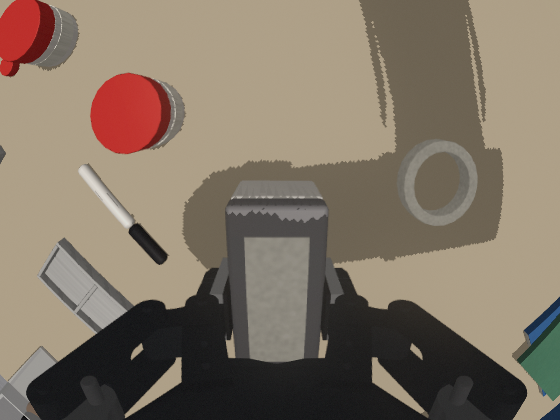

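Box held (opening 37), level. Carrying it to the slide tray.

carry_out:
  moves:
    - {"xyz":[2,-20,-5],"yaw":-0.04,"claw":1}
    - {"xyz":[2,-60,-14],"yaw":-0.12,"claw":1}
    - {"xyz":[2,-105,-24],"yaw":-0.22,"claw":1}
    - {"xyz":[2,-150,-34],"yaw":-0.31,"claw":1}
    - {"xyz":[2,-195,-44],"yaw":-0.4,"claw":1}
    - {"xyz":[2,-240,-54],"yaw":-0.5,"claw":1}
    - {"xyz":[2,-285,-65],"yaw":-0.6,"claw":1}
    - {"xyz":[2,-320,-73],"yaw":-0.68,"claw":1}
    - {"xyz":[2,-342,-78],"yaw":-0.72,"claw":1}
    - {"xyz":[2,-352,-80],"yaw":-0.727,"claw":1}
    - {"xyz":[2,-352,-80],"yaw":-0.727,"claw":1}
    - {"xyz":[2,-352,-80],"yaw":-0.727,"claw":1}

```text
time: 5.62
position: [621.2, -4.8, 121.9]
orientation: [-0.513, 0.487, 0.513, 0.486]
force: [-0.1, 0.4, -2.0]
gripper_width: 37.1
```

```bash
python3 - <<'E'
from h import *
plan(622.7,-4.9,22.5,0.053)
p,d=cams.snapshot("wrist");cv2.imwrite("pics/w3.png",p[:,:,::-1])
p,d=cams.snapshot("top");cv2.imwrite("pics/t3.png",p[:,:,::-1])
E
```

```text
t 5.62 pos [621.2  -4.8 121.9] jaw 0.053 q6 -0.25 w 37.1 F [-0.1  0.4 -2. ] -> shift [99.4 -1.6 -0.2] yaw -0.0 or 3.142
```

View pics/w3.png

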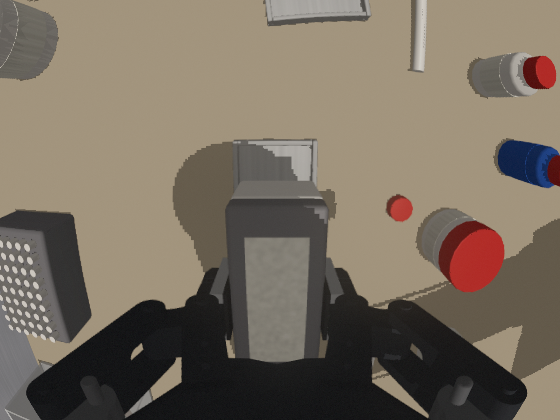

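The tray at (277,160) shows beneath and ahead of the box, aligned with it. Lowering.

carry_out:
  moves:
    - {"xyz":[30,-1.5,0],"yaw":0,"claw":1}
    - {"xyz":[60,-1.5,0],"yaw":0,"claw":1}
    - {"xyz":[80,-1.5,0],"yaw":0,"claw":1}
    - {"xyz":[90,-1.5,0],"yaw":0,"claw":1}
    - {"xyz":[95,-1.5,0],"yaw":0,"claw":1}
    - {"xyz":[97.5,-1.5,0],"yaw":0,"claw":1}
    - {"xyz":[99,-1.5,0],"yaw":0,"claw":1}
    - {"xyz":[99,-1.5,0],"yaw":0,"claw":1}
    - {"xyz":[99,-1.5,0],"yaw":0,"claw":1}

```text
time: 6.85
position: [623.6, -5.2, 23.7]
orientation: [0.513, -0.486, -0.513, -0.487]
force: [-0.0, -0.8, -2.1]
gripper_width: 37.3
```

```bash
python3 - <<'E'
from h import *
plan(622.7,-4.9,22.5,0.053)
E
```

```text
t 6.85 pos [623.6  -5.2  23.7] jaw 0.053 q6 -0.25 w 37.3 F [-0.  -0.8 -2.1] -> shift [1.2 0.8 0.4] yaw 0.0 or -3.142
```

carry_out:
  moves:
    - {"xyz":[0.8,0,0],"yaw":0,"claw":1}
    - {"xyz":[1.4,0,0],"yaw":0,"claw":1}
    - {"xyz":[1.4,0,0],"yaw":0,"claw":-1}
    - {"xyz":[1.4,0,0],"yaw":0,"claw":-1}
    - {"xyz":[1.4,0,0],"yaw":0,"claw":-1}
    - {"xyz":[1.4,0,0],"yaw":0,"claw":-1}
    - {"xyz":[1.4,0,0],"yaw":0,"claw":-1}
    - {"xyz":[-5,0,0],"yaw":0,"claw":-1}
    - {"xyz":[-30,0,0],"yaw":0,"claw":-1}
    - {"xyz":[-70,0,0],"yaw":0,"claw":-1}
    - {"xyz":[-105,0,0],"yaw":0,"claw":-1}
    - {"xyz":[-105,0,0],"yaw":0,"claw":-1}

```text
time: 8.35
position: [625.4, -4.9, 132.3]
orientation: [0.515, -0.485, -0.512, -0.488]
force: [0.4, 0.8, -1.0]
gripper_width: 85.3
```

```bash
python3 - <<'E'
from h import *
plan(459,16.2,140,0.0)
p,d=cams.snapshot("top");cv2.imwrite("pics/t4.png",p[:,:,::-1])
p,d=cams.snapshot("wrist");cv2.imwrite("pics/w4.png",p[:,:,::-1])
E
```

```text
t 8.35 pos [625.4  -4.9 132.3] jaw 0.053 q6 -0.25 w 85.3 F [ 0.4  0.8 -1. ] -> shift [ -8.7 165.   30. ] yaw 0.053 or -3.088
```

View pics/w4.png

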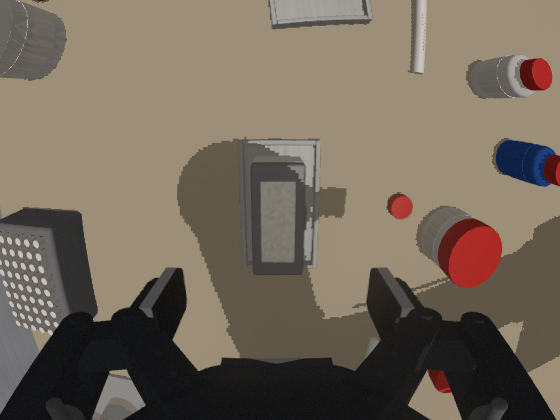

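The slide box sits inside its tray, around (278,215). Next is the jar at (459,16).

carry_out:
  moves:
    - {"xyz":[-8,60,11],"yaw":0.053,"claw":-1}
    - {"xyz":[-8,120,22],"yaw":0.053,"claw":-1}
    - {"xyz":[-8,165,30],"yaw":0.053,"claw":-1}
    - {"xyz":[-8,165,30],"yaw":0.053,"claw":-1}
    - {"xyz":[-8,165,30],"yaw":0.053,"claw":-1}

```text
time: 9.07
position: [457.2, 16.1, 136.2]
orientation: [0.5, -0.5, -0.5, -0.5]
force: [0.6, 0.4, -0.1]
gripper_width: 85.3
```

```bash
python3 - <<'E'
from h import *
plan(459,16.2,24,0.0)
p,d=cams.snapshot("wrist");cv2.imwrite("pics/w5.png",p[:,:,::-1])
E
```

```text
t 9.07 pos [457.2  16.1 136.2] jaw 0.001 q6 -0.47 w 85.3 F [ 0.6  0.4 -0.1] -> shift [ 1.122e+02 -1.800e+00  1.000e-01] yaw 0.001 or -3.141
```

View pics/w5.png

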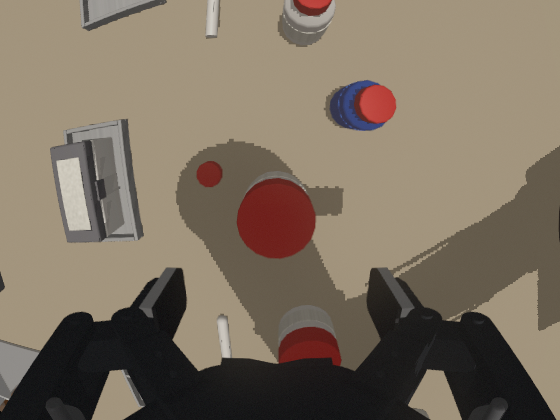

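View pics/t4.png

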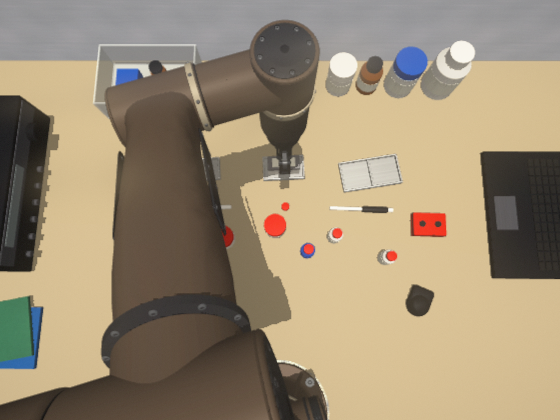

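The jar lid at (276,218) is centred between the jaws.

carry_out:
  moves:
    - {"xyz":[40,-1.5,0],"yaw":0,"claw":-1}
    - {"xyz":[80,-1.5,0],"yaw":0,"claw":-1}
    - {"xyz":[100,-1.5,0],"yaw":0,"claw":-1}
    - {"xyz":[112,-1.5,0],"yaw":0,"claw":-1}
    - {"xyz":[112,-1.5,0],"yaw":0,"claw":-1}
    - {"xyz":[112,-1.5,0],"yaw":0,"claw":1}
    - {"xyz":[112,-1.5,0],"yaw":0,"claw":1}
    - {"xyz":[112,-1.5,0],"yaw":0,"claw":1}
    - {"xyz":[112,-1.5,0],"yaw":0,"claw":1}
    - {"xyz":[112,-1.5,0],"yaw":0,"claw":1}
    - {"xyz":[112,-1.5,0],"yaw":0,"claw":1}

```text
time: 10.5
position: [459.1, 16.2, 25.4]
orientation: [-0.5, 0.499, 0.5, 0.501]
force: [-1.1, -0.6, 6.0]
gripper_width: 55.6
```

```bash
python3 - <<'E'
from h import *
ct=np.array([608.9,-239.2]);a=.176
yv=np.array([-np.sin(a),np.cos(a)])
print((ct+39*yv).round(1),(ct-39*yv).round(1))
q=ct+39*yv
plan(*q,134,a)
E
```

```text
[ 602.1 -200.8] [ 615.7 -277.6]
t 10.5 pos [459.1  16.2  25.4] jaw 0.0 q6 -0.47 w 55.6 F [-1.1 -0.6  6. ] -> shift [-108.4 -143.1 -216.9] yaw -0.176 or 2.966
```

carry_out:
  moves:
    - {"xyz":[-6,0,0],"yaw":0,"claw":1}
    - {"xyz":[-26,0,0],"yaw":0,"claw":1}
    - {"xyz":[-60,0,0],"yaw":0,"claw":1}
    - {"xyz":[-92,-12,-18],"yaw":0,"claw":1}
    - {"xyz":[-108,-34,-52],"yaw":-0.02,"claw":1}
    - {"xyz":[-108,-58,-88],"yaw":-0.06,"claw":1}
    - {"xyz":[-108,-82,-124],"yaw":-0.1,"claw":1}
    - {"xyz":[-108,-106,-160],"yaw":-0.14,"claw":1}
    - {"xyz":[-108,-126,-192],"yaw":-0.176,"claw":1}
    - {"xyz":[-108,-139,-211],"yaw":-0.176,"claw":1}
    - {"xyz":[-108,-143,-217],"yaw":-0.176,"claw":1}
    - {"xyz":[-108,-143,-217],"yaw":-0.176,"claw":1}
    - {"xyz":[-108,-143,-217],"yaw":-0.176,"claw":1}

```text
time: 12.12
position: [601.0, -200.3, 132.5]
orientation: [-0.542, 0.454, 0.542, 0.454]
force: [-0.6, 0.0, -2.0]
gripper_width: 55.5
```

```bash
python3 - <<'E'
from h import *
plan(602.1,-200.8,29.4,.176)
p,d=cams.snapshot("wrist");cv2.imwrite("pics/w6.png",p[:,:,::-1])
E
```

```text
t 12.12 pos [ 601.  -200.3  132.5] jaw 0.177 q6 0.19 w 55.5 F [-0.6  0.  -2. ] -> shift [103.1  -1.   -0.7] yaw 0.001 or -3.141
```

View pics/w6.png

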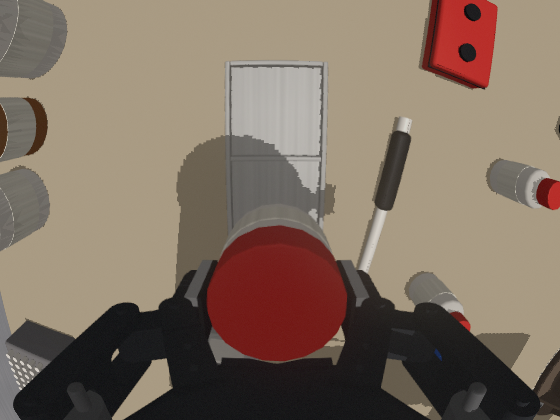

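The jar is held over the near bay and the tray is aligned, with its middle wall at (277,157).

carry_out:
  moves:
    - {"xyz":[30,-1,-0.7],"yaw":0,"claw":1}
    - {"xyz":[60,-1,-0.7],"yaw":0,"claw":1}
    - {"xyz":[82,-1,-0.7],"yaw":0,"claw":1}
    - {"xyz":[93,-1,-0.7],"yaw":0,"claw":1}
    - {"xyz":[99,-1,-0.7],"yaw":0,"claw":1}
    - {"xyz":[102,-1,-0.7],"yaw":0,"claw":1}
    - {"xyz":[103.5,-1,-0.7],"yaw":0,"claw":1}
    - {"xyz":[103.5,-1,-0.7],"yaw":0,"claw":1}
    - {"xyz":[103.5,-1,-0.7],"yaw":0,"claw":1}

```text
time: 13.3
position: [603.1, -201.6, 29.5]
orientation: [0.542, -0.454, -0.542, -0.454]
force: [-1.2, -0.7, 2.4]
gripper_width: 55.4
```

carry_out:
  moves:
    - {"xyz":[0,0,0],"yaw":0,"claw":-1}
    - {"xyz":[0,0,0],"yaw":0,"claw":-1}
    - {"xyz":[0,0,0],"yaw":0,"claw":-1}
    - {"xyz":[0,0,0],"yaw":0,"claw":-1}
    - {"xyz":[0,0,0],"yaw":0,"claw":-1}
    - {"xyz":[-8,0,0],"yaw":0,"claw":-1}
    - {"xyz":[-40,0,0],"yaw":0,"claw":-1}
    - {"xyz":[-80,0,0],"yaw":0,"claw":-1}
    - {"xyz":[-110,0,0],"yaw":0,"claw":-1}
    - {"xyz":[-110,0,0],"yaw":0,"claw":-1}

```text
time: 14.55
position: [604.4, -201.8, 142.5]
orientation: [0.544, -0.453, -0.54, -0.455]
force: [0.5, -0.8, -0.9]
gripper_width: 85.6
```

```bash
python3 - <<'E'
from h import *
plan(428.7,149.6,140,0.0)
p,d=cams.snapshot("wrist");cv2.imwrite("pics/w7.png",p[:,:,::-1])
E
```

```text
t 14.55 pos [ 604.4 -201.8  142.5] jaw 0.176 q6 0.19 w 85.6 F [ 0.5 -0.8 -0.9] -> shift [  1.2 111.3 376.8] yaw 0.176 or -2.965
```

View pics/w7.png

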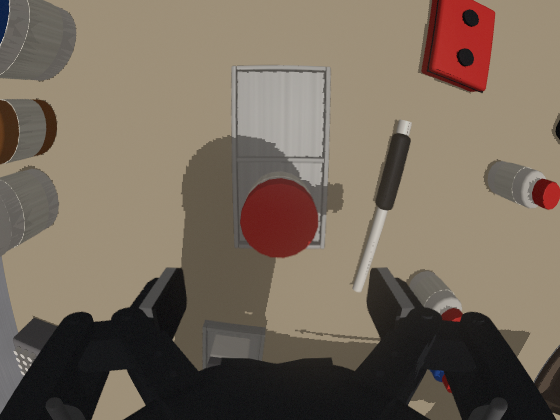

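The first jar stands in the near bay at (280,217). Now the second jar.

carry_out:
  moves:
    - {"xyz":[1,17,59],"yaw":0.03,"claw":-1}
    - {"xyz":[1,35,118],"yaw":0.06,"claw":-1}
    - {"xyz":[1,52,177],"yaw":0.09,"claw":-1}
    - {"xyz":[1,70,236],"yaw":0.12,"claw":-1}
    - {"xyz":[1,87,295],"yaw":0.15,"claw":-1}
    - {"xyz":[1,103,350],"yaw":0.176,"claw":-1}
    - {"xyz":[1,111,377],"yaw":0.176,"claw":-1}
    - {"xyz":[1,111,377],"yaw":0.176,"claw":-1}
    - {"xyz":[1,111,377],"yaw":0.176,"claw":-1}

```text
time: 15.72
position: [427.0, 149.8, 137.3]
orientation: [-0.5, 0.5, 0.5, 0.499]
force: [-0.2, -0.3, 0.1]
gripper_width: 85.3
```

```bash
python3 - <<'E'
from h import *
plan(428.7,149.6,24,0.0)
p,d=cams.snapshot("wrist");cv2.imwrite("pics/w8.png",p[:,:,::-1])
E
```

```text
t 15.72 pos [427.  149.8 137.3] jaw 0.0 q6 -0.77 w 85.3 F [-0.2 -0.3  0.1] -> shift [113.3  -1.8  -0.2] yaw 0.0 or -3.141
```

View pics/w8.png

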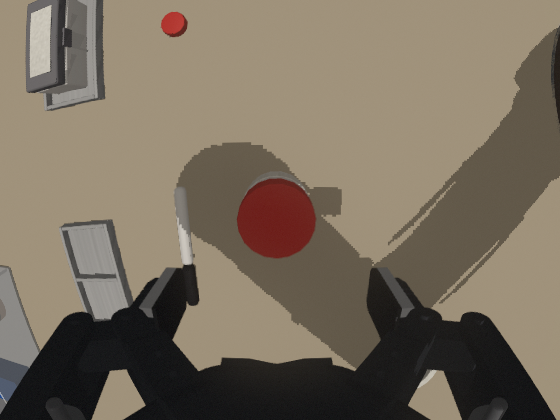

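The lid at (276,218) is centred. The marker at left is low and clear of the fingers.

carry_out:
  moves:
    - {"xyz":[40,-1.5,0],"yaw":0,"claw":-1}
    - {"xyz":[80,-1.5,0],"yaw":0,"claw":-1}
    - {"xyz":[101,-1.5,0],"yaw":0,"claw":-1}
    - {"xyz":[113,-1.5,0],"yaw":0,"claw":-1}
    - {"xyz":[113,-1.5,0],"yaw":0,"claw":-1}
    - {"xyz":[113,-1.5,0],"yaw":0,"claw":1}
    - {"xyz":[113,-1.5,0],"yaw":0,"claw":1}
    - {"xyz":[113,-1.5,0],"yaw":0,"claw":1}
    - {"xyz":[113,-1.5,0],"yaw":0,"claw":1}
    - {"xyz":[113,-1.5,0],"yaw":0,"claw":1}
    - {"xyz":[113,-1.5,0],"yaw":0,"claw":1}

```text
time: 17.15
position: [429.4, 150.5, 26.0]
orientation: [-0.5, 0.499, 0.5, 0.501]
force: [-1.4, -1.6, 5.3]
gripper_width: 55.8
```

```bash
python3 - <<'E'
from h import *
plan(615.7,-277.6,145,.176)
E
```

```text
t 17.15 pos [429.4 150.5  26. ] jaw 0.0 q6 -0.77 w 55.8 F [-1.4 -1.6  5.3] -> shift [-119.1 -186.4 -428.1] yaw -0.176 or 2.966
```

carry_out:
  moves:
    - {"xyz":[-6,0,0],"yaw":0,"claw":1}
    - {"xyz":[-26,0,0],"yaw":0,"claw":1}
    - {"xyz":[-62,0,0],"yaw":0,"claw":1}
    - {"xyz":[-98,-6,-13],"yaw":0,"claw":1}
    - {"xyz":[-116,-20,-45],"yaw":0,"claw":1}
    - {"xyz":[-119,-40,-92],"yaw":-0.03,"claw":1}
    - {"xyz":[-119,-61,-140],"yaw":-0.06,"claw":1}
    - {"xyz":[-119,-82,-188],"yaw":-0.09,"claw":1}
    - {"xyz":[-119,-103,-236],"yaw":-0.12,"claw":1}
    - {"xyz":[-119,-124,-284],"yaw":-0.15,"claw":1}
    - {"xyz":[-119,-145,-332],"yaw":-0.176,"claw":1}
    - {"xyz":[-119,-165,-378],"yaw":-0.176,"claw":1}
    - {"xyz":[-119,-180,-412],"yaw":-0.176,"claw":1}
    - {"xyz":[-119,-186,-427],"yaw":-0.176,"claw":1}
    - {"xyz":[-119,-186,-428],"yaw":-0.176,"claw":1}
    - {"xyz":[-119,-186,-428],"yaw":-0.176,"claw":1}

```text
time: 19.15
position: [614.4, -277.0, 144.0]
orientation: [-0.542, 0.454, 0.542, 0.454]
force: [-0.8, 0.2, -2.4]
gripper_width: 55.5
```

```bash
python3 - <<'E'
from h import *
plan(615.7,-277.6,30,.176)
p,d=cams.snapshot("wrist");cv2.imwrite("pics/w9.png",p[:,:,::-1])
E
```

```text
t 19.15 pos [ 614.4 -277.   144. ] jaw 0.176 q6 0.31 w 55.5 F [-0.8  0.2 -2.4] -> shift [114.   -1.2  -0.9] yaw 0.0 or -3.141
```

View pics/w9.png

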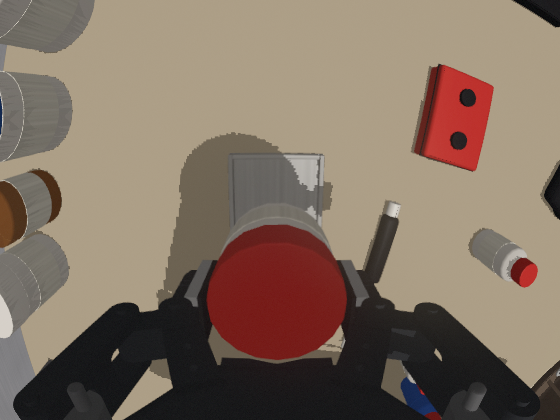

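The second jar is over the far bay, with the tray end wall at (277,155) straight ahead. Lowering.

carry_out:
  moves:
    - {"xyz":[30,-1,-1],"yaw":0,"claw":1}
    - {"xyz":[65,-1,-1],"yaw":0,"claw":1}
    - {"xyz":[90,-1,-1],"yaw":0,"claw":1}
    - {"xyz":[104,-1,-1],"yaw":0,"claw":1}
    - {"xyz":[110,-1,-1],"yaw":0,"claw":1}
    - {"xyz":[113,-1,-1],"yaw":0,"claw":1}
    - {"xyz":[114.5,-1,-1],"yaw":0,"claw":1}
    - {"xyz":[114.5,-1,-1],"yaw":0,"claw":1}
    - {"xyz":[114.5,-1,-1],"yaw":0,"claw":1}

```text
time: 20.32
position: [616.5, -278.8, 30.1]
orientation: [0.542, -0.454, -0.542, -0.454]
force: [-0.5, -0.0, 1.5]
gripper_width: 55.3
```

carry_out:
  moves:
    - {"xyz":[0,0,0],"yaw":0,"claw":-1}
    - {"xyz":[0,0,0],"yaw":0,"claw":-1}
    - {"xyz":[0,0,0],"yaw":0,"claw":-1}
    - {"xyz":[0,0,0],"yaw":0,"claw":-1}
    - {"xyz":[0,0,0],"yaw":0,"claw":-1}
    - {"xyz":[-8,0,0],"yaw":0,"claw":-1}
    - {"xyz":[-40,0,0],"yaw":0,"claw":-1}
    - {"xyz":[-80,0,0],"yaw":0,"claw":-1}
    - {"xyz":[-115,0,0],"yaw":0,"claw":-1}
    - {"xyz":[-115,0,0],"yaw":0,"claw":-1}

```text
time: 21.58
position: [618.0, -279.2, 148.8]
orientation: [0.544, -0.453, -0.54, -0.455]
force: [0.1, -0.3, -0.1]
gripper_width: 85.4
```

```bash
python3 - <<'E'
from h import *
plan(381.2,-268.8,145,0.0)
p,d=cams.snapshot("wrist");cv2.imwrite("pics/w10.png",p[:,:,::-1])
E
```

```text
t 21.57 pos [ 618.  -279.2  148.8] jaw 0.176 q6 0.31 w 85.4 F [ 0.1 -0.3 -0.1] -> shift [  2.2 231.3  51.8] yaw 0.176 or -2.965
```

View pics/w10.png

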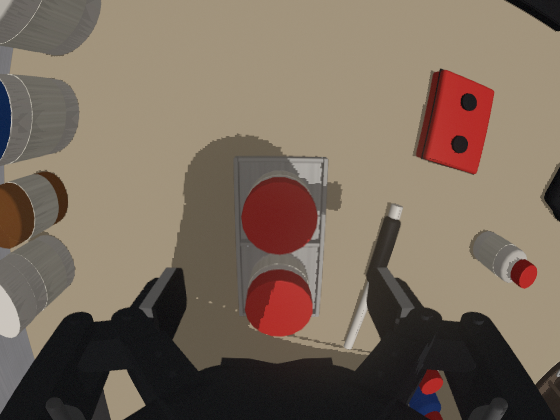

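Both jars stand in their bays, at (280,215) and (280,300). Next, the bottle at (381,-269).

carry_out:
  moves:
    - {"xyz":[0,56,12],"yaw":0.04,"claw":-1}
    - {"xyz":[0,112,25],"yaw":0.09,"claw":-1}
    - {"xyz":[0,168,38],"yaw":0.14,"claw":-1}
    - {"xyz":[0,215,48],"yaw":0.176,"claw":-1}
    - {"xyz":[0,231,52],"yaw":0.176,"claw":-1}
    - {"xyz":[0,231,52],"yaw":0.176,"claw":-1}
    - {"xyz":[0,231,52],"yaw":0.176,"claw":-1}

```text
time: 22.5
position: [380.6, -268.1, 144.3]
orientation: [0.5, -0.5, -0.5, -0.5]
force: [0.4, -0.1, 1.1]
gripper_width: 85.5
```

```bash
python3 - <<'E'
from h import *
plan(381.2,-268.8,24,0.0)
p,d=cams.snapshot("wrist");cv2.imwrite("pics/w11.png",p[:,:,::-1])
E
```

```text
t 22.5 pos [ 380.6 -268.1  144.3] jaw 0.001 q6 0.19 w 85.5 F [ 0.4 -0.1  1.1] -> shift [120.3  -0.6  -0.7] yaw 0.001 or -3.141
```

View pics/w11.png

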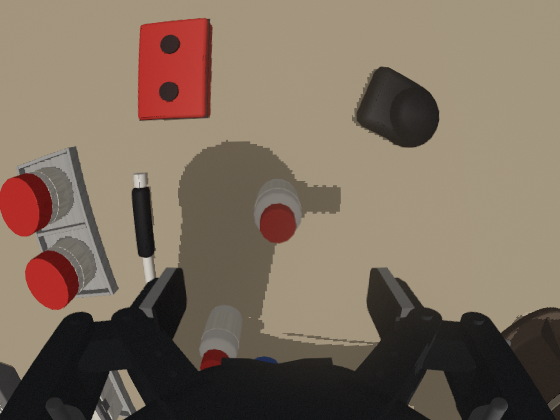

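The white bottle at (277,215) is centred.

carry_out:
  moves:
    - {"xyz":[40,-0.5,-0.5],"yaw":0,"claw":-1}
    - {"xyz":[80,-0.5,-0.5],"yaw":0,"claw":-1}
    - {"xyz":[107,-0.5,-0.5],"yaw":0,"claw":-1}
    - {"xyz":[120,-0.5,-0.5],"yaw":0,"claw":-1}
    - {"xyz":[120,-0.5,-0.5],"yaw":0,"claw":-1}
    - {"xyz":[120,-0.5,-0.5],"yaw":0,"claw":1}
    - {"xyz":[120,-0.5,-0.5],"yaw":0,"claw":1}
    - {"xyz":[120,-0.5,-0.5],"yaw":0,"claw":1}
    - {"xyz":[120,-0.5,-0.5],"yaw":0,"claw":1}
    - {"xyz":[120,-0.5,-0.5],"yaw":0,"claw":1}
    - {"xyz":[120,-0.5,-0.5],"yaw":0,"claw":1}
    - {"xyz":[120,-0.5,-0.5],"yaw":0,"claw":1}

```text
time: 24.05
position: [380.6, -268.6, 25.3]
orientation: [0.501, -0.5, -0.499, -0.5]
force: [-1.7, 1.7, 6.3]
gripper_width: 34.7
```

```bash
python3 - <<'E'
from h import *
ct=np.array([615.8,227.9]);a=.079
yv=np.array([-np.sin(a),np.cos(a)])
print((ct+29*yv).round(1),(ct-29*yv).round(1))
plan(*(ct+29*yv),150,a)
E
```

```text
[613.5 256.8] [618.1 199. ]
t 24.05 pos [ 380.6 -268.6   25.3] jaw 0.0 q6 0.19 w 34.7 F [-1.7  1.7  6.3] -> shift [-124.5 -233.3  525.2] yaw -0.079 or 3.063
```

carry_out:
  moves:
    - {"xyz":[-6,0,0],"yaw":0,"claw":1}
    - {"xyz":[-26,0,0],"yaw":0,"claw":1}
    - {"xyz":[-62,0,0],"yaw":0,"claw":1}
    - {"xyz":[-98,-5,12],"yaw":0,"claw":1}
    - {"xyz":[-118,-18,40],"yaw":0,"claw":1}
    - {"xyz":[-124,-37,84],"yaw":-0.01,"claw":1}
    - {"xyz":[-124,-58,130],"yaw":-0.02,"claw":1}
    - {"xyz":[-124,-78,176],"yaw":-0.03,"claw":1}
    - {"xyz":[-124,-99,222],"yaw":-0.04,"claw":1}
    - {"xyz":[-124,-119,268],"yaw":-0.05,"claw":1}
    - {"xyz":[-124,-140,314],"yaw":-0.06,"claw":1}
    - {"xyz":[-124,-160,360],"yaw":-0.07,"claw":1}
    - {"xyz":[-124,-180,406],"yaw":-0.079,"claw":1}
    - {"xyz":[-124,-201,452],"yaw":-0.079,"claw":1}
    - {"xyz":[-124,-218,490],"yaw":-0.079,"claw":1}
    - {"xyz":[-124,-229,515],"yaw":-0.079,"claw":1}
    - {"xyz":[-124,-233,525],"yaw":-0.079,"claw":1}
    - {"xyz":[-124,-233,525],"yaw":-0.079,"claw":1}
    - {"xyz":[-124,-233,525],"yaw":-0.079,"claw":1}

```text
time: 26.42
position: [612.5, 255.7, 148.5]
orientation: [-0.519, 0.48, 0.519, 0.48]
force: [0.3, -0.3, -1.7]
gripper_width: 34.5
```

```bash
python3 - <<'E'
from h import *
plan(613.5,256.8,29.3,.079)
p,d=cams.snapshot("wrist");cv2.imwrite("pics/w12.png",p[:,:,::-1])
E
```

```text
t 26.43 pos [612.5 255.7 148.5] jaw 0.078 q6 -0.61 w 34.5 F [ 0.3 -0.3 -1.7] -> shift [119.2  -1.2   1.1] yaw -0.001 or 3.141
```

View pics/w12.png

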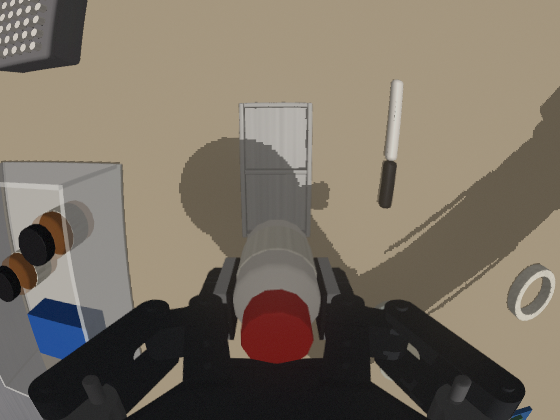

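The bottle is over the far bay and the tray is aligned, with its middle wall at (277,170). Lowering.

carry_out:
  moves:
    - {"xyz":[35,-1,1],"yaw":0,"claw":1}
    - {"xyz":[70,-1,1],"yaw":0,"claw":1}
    - {"xyz":[95,-1,1],"yaw":0,"claw":1}
    - {"xyz":[109,-1,1],"yaw":0,"claw":1}
    - {"xyz":[115,-1,1],"yaw":0,"claw":1}
    - {"xyz":[118,-1,1],"yaw":0,"claw":1}
    - {"xyz":[119.5,-1,1],"yaw":0,"claw":1}
    - {"xyz":[119.5,-1,1],"yaw":0,"claw":1}
    - {"xyz":[119.5,-1,1],"yaw":0,"claw":1}

```text
time: 27.6
position: [614.2, 258.0, 29.4]
orientation: [0.52, -0.479, -0.519, -0.48]
force: [-0.4, -0.0, 0.6]
gripper_width: 34.5
```

carry_out:
  moves:
    - {"xyz":[0.5,0,0],"yaw":0,"claw":1}
    - {"xyz":[0.5,0,0],"yaw":0,"claw":-1}
    - {"xyz":[0.5,0,0],"yaw":0,"claw":-1}
    - {"xyz":[0.5,0,0],"yaw":0,"claw":-1}
    - {"xyz":[0.5,0,0],"yaw":0,"claw":-1}
    - {"xyz":[0.5,0,0],"yaw":0,"claw":-1}
    - {"xyz":[0.5,0,0],"yaw":0,"claw":-1}
    - {"xyz":[-8,0,0],"yaw":0,"claw":-1}
    - {"xyz":[-40,0,0],"yaw":0,"claw":-1}
    - {"xyz":[-80,0,0],"yaw":0,"claw":-1}
    - {"xyz":[-115,0,0],"yaw":0,"claw":-1}
    - {"xyz":[-115,0,0],"yaw":0,"claw":-1}

```text
time: 29.1
position: [615.7, 258.8, 148.3]
orientation: [0.52, -0.477, -0.519, -0.482]
force: [0.3, -0.5, 0.3]
gripper_width: 85.4
```

```bash
python3 - <<'E'
from h import *
plan(436,-138,145,0.0)
p,d=cams.snapshot("wrist");cv2.imwrite("pics/w13.png",p[:,:,::-1])
E
```

```text
t 29.1 pos [615.7 258.8 148.3] jaw 0.079 q6 -0.61 w 85.4 F [ 0.3 -0.5  0.3] -> shift [   0.8  210.6 -381.3] yaw 0.079 or -3.062
```

View pics/w13.png

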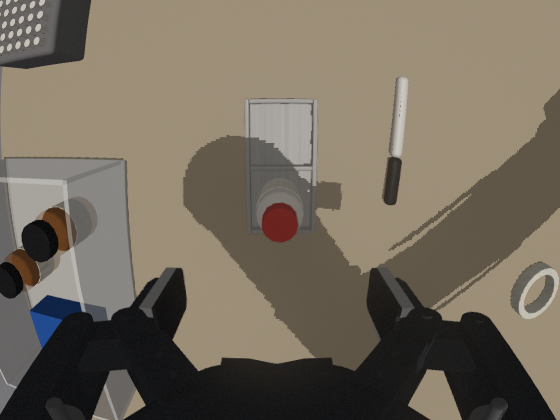

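The bottle stands in its bay at (280,210). Now the second white bottle at (436,-138); the blue one at (396,-67) must be left alone.

carry_out:
  moves:
    - {"xyz":[0,28,-50],"yaw":0.01,"claw":-1}
    - {"xyz":[0,56,-101],"yaw":0.02,"claw":-1}
    - {"xyz":[0,84,-152],"yaw":0.03,"claw":-1}
    - {"xyz":[0,112,-203],"yaw":0.04,"claw":-1}
    - {"xyz":[0,140,-254],"yaw":0.05,"claw":-1}
    - {"xyz":[0,168,-305],"yaw":0.06,"claw":-1}
    - {"xyz":[0,196,-355],"yaw":0.079,"claw":-1}
    - {"xyz":[0,211,-381],"yaw":0.079,"claw":-1}
    - {"xyz":[0,211,-381],"yaw":0.079,"claw":-1}
    - {"xyz":[0,211,-381],"yaw":0.079,"claw":-1}

```text
time: 30.4
position: [433.5, -138.7, 143.5]
orientation: [-0.5, 0.5, 0.5, 0.5]
force: [0.7, -0.4, 0.6]
gripper_width: 85.5
```

```bash
python3 - <<'E'
from h import *
plan(436,-138,24,0.0)
p,d=cams.snapshot("wrist");cv2.imwrite("pics/w14.png",p[:,:,::-1])
E
```

```text
t 30.4 pos [ 433.5 -138.7  143.5] jaw 3.141 q6 -0.13 w 85.5 F [ 0.7 -0.4  0.6] -> shift [119.5  -2.6   0.7] yaw -0.001 or 3.141
```

View pics/w14.png

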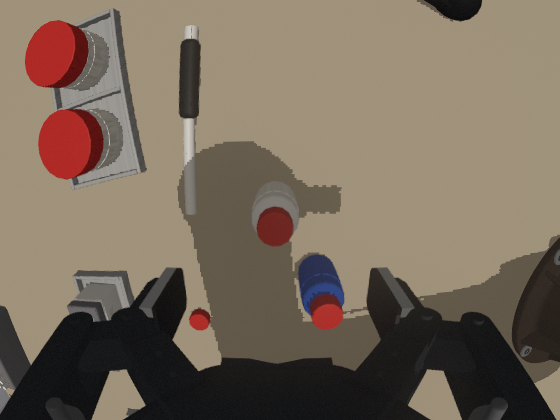

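The white bottle at (275,215) is centred and the blue one is well clear.

carry_out:
  moves:
    - {"xyz":[40,-2.5,0.7],"yaw":0,"claw":-1}
    - {"xyz":[80,-2.5,0.7],"yaw":0,"claw":-1}
    - {"xyz":[107,-2.5,0.7],"yaw":0,"claw":-1}
    - {"xyz":[119.5,-2.5,0.7],"yaw":0,"claw":-1}
    - {"xyz":[119.5,-2.5,0.7],"yaw":0,"claw":-1}
    - {"xyz":[119.5,-2.5,0.7],"yaw":0,"claw":1}
    - {"xyz":[119.5,-2.5,0.7],"yaw":0,"claw":1}
    - {"xyz":[119.5,-2.5,0.7],"yaw":0,"claw":1}
    - {"xyz":[119.5,-2.5,0.7],"yaw":0,"claw":1}
    - {"xyz":[119.5,-2.5,0.7],"yaw":0,"claw":1}
    - {"xyz":[119.5,-2.5,0.7],"yaw":0,"claw":1}
    - {"xyz":[119.5,-2.5,0.7],"yaw":0,"claw":1}

```text
time: 31.95
position: [436.6, -138.1, 25.3]
orientation: [0.5, -0.5, -0.5, -0.5]
force: [-2.5, 1.1, 7.5]
gripper_width: 34.6
```

```bash
python3 - <<'E'
from h import *
plan(618.1,199,150,.079)
E
```

```text
t 31.95 pos [ 436.6 -138.1   25.3] jaw 0.0 q6 -0.13 w 34.6 F [-2.5  1.1  7.5] -> shift [-124.4 -181.8  337. ] yaw -0.079 or 3.063
```

carry_out:
  moves:
    - {"xyz":[-6,0,0],"yaw":0,"claw":1}
    - {"xyz":[-26,0,0],"yaw":0,"claw":1}
    - {"xyz":[-62,0,0],"yaw":0,"claw":1}
    - {"xyz":[-98,-6,11],"yaw":0,"claw":1}
    - {"xyz":[-118,-19,35],"yaw":0,"claw":1}
    - {"xyz":[-124,-41,76],"yaw":-0.01,"claw":1}
    - {"xyz":[-124,-63,117],"yaw":-0.03,"claw":1}
    - {"xyz":[-124,-85,158],"yaw":-0.05,"claw":1}
    - {"xyz":[-124,-107,199],"yaw":-0.06,"claw":1}
    - {"xyz":[-124,-129,240],"yaw":-0.079,"claw":1}
    - {"xyz":[-124,-151,280],"yaw":-0.079,"claw":1}
    - {"xyz":[-124,-168,312],"yaw":-0.079,"claw":1}
    - {"xyz":[-124,-178,330],"yaw":-0.079,"claw":1}
    - {"xyz":[-124,-182,337],"yaw":-0.079,"claw":1}
    - {"xyz":[-124,-182,337],"yaw":-0.079,"claw":1}
    - {"xyz":[-124,-182,337],"yaw":-0.079,"claw":1}

```text
time: 33.95
position: [617.6, 198.0, 148.5]
orientation: [-0.519, 0.48, 0.519, 0.48]
force: [-0.7, -1.2, -0.4]
gripper_width: 34.6
```

```bash
python3 - <<'E'
from h import *
plan(618.1,199,29.3,.079)
p,d=cams.snapshot("wrist");cv2.imwrite("pics/w15.png",p[:,:,::-1])
E
```

```text
t 33.95 pos [617.6 198.  148.5] jaw 0.078 q6 -0.53 w 34.6 F [-0.7 -1.2 -0.4] -> shift [119.2  -0.6   1. ] yaw -0.001 or 3.141
```

View pics/w15.png

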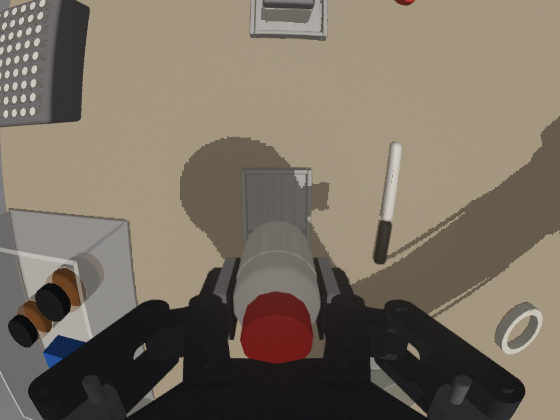

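The bottle is over the near bay, with the end wall at (277,172). Lowering.

carry_out:
  moves:
    - {"xyz":[35,-0.5,1],"yaw":0,"claw":1}
    - {"xyz":[70,-0.5,1],"yaw":0,"claw":1}
    - {"xyz":[95,-0.5,1],"yaw":0,"claw":1}
    - {"xyz":[109,-0.5,1],"yaw":0,"claw":1}
    - {"xyz":[115,-0.5,1],"yaw":0,"claw":1}
    - {"xyz":[118,-0.5,1],"yaw":0,"claw":1}
    - {"xyz":[119.5,-0.5,1],"yaw":0,"claw":1}
    - {"xyz":[120,-0.5,1],"yaw":0,"claw":1}
    - {"xyz":[120,-0.5,1],"yaw":0,"claw":1}

```text
time: 35.12
position: [619.0, 200.3, 29.4]
orientation: [0.52, -0.479, -0.519, -0.48]
force: [-2.1, -0.6, 5.6]
gripper_width: 34.5
```

carry_out:
  moves:
    - {"xyz":[0,0,0],"yaw":0,"claw":-1}
    - {"xyz":[0,0,0],"yaw":0,"claw":-1}
    - {"xyz":[0,0,0],"yaw":0,"claw":-1}
    - {"xyz":[0,0,0],"yaw":0,"claw":-1}
    - {"xyz":[0,0,0],"yaw":0,"claw":-1}
    - {"xyz":[0,0,0],"yaw":0,"claw":-1}
    - {"xyz":[-8,0,0],"yaw":0,"claw":-1}
    - {"xyz":[-40,0,0],"yaw":0,"claw":-1}
    - {"xyz":[-80,0,0],"yaw":0,"claw":-1}
    - {"xyz":[-140,0,0],"yaw":0,"claw":-1}
    - {"xyz":[-180,0,0],"yaw":0,"claw":-1}
    - {"xyz":[-180,60,0],"yaw":0,"claw":-1}
    - {"xyz":[-180,120,30],"yaw":0,"claw":-1}
    - {"xyz":[-180,170,60],"yaw":0,"claw":-1}
    - {"xyz":[-180,220,120],"yaw":0,"claw":-1}
    - {"xyz":[-180,250,180],"yaw":0,"claw":-1}
    - {"xyz":[-180,280,240],"yaw":0,"claw":-1}
    - {"xyz":[-180,300,300],"yaw":0,"claw":-1}
    - {"xyz":[-180,300,350],"yaw":0,"claw":-1}
    - {"xyz":[-180,300,350],"yaw":0,"claw":-1}

```text
time: 37.62
position: [290.5, 528.4, 208.2]
orientation: [0.52, -0.479, -0.52, -0.479]
force: [0.5, -0.6, -0.6]
gripper_width: 85.1
```

```bash
python3 - <<'E'
from h import *
plan(618.1,199,29.3,.079)
p,d=cams.snapshot("top");cv2.imwrite("pics/t16.png",p[:,:,::-1]);np.save("pics/t16d.npy",d)
p,d=cams.snapshot("side");cv2.imwrite("pics/s16.png",p[:,:,::-1])
E
```

```text
t 37.62 pos [290.5 528.4 208.2] jaw 0.082 q6 -1.31 w 85.1 F [ 0.5 -0.6 -0.6] -> shift [ 178.9 -299.5 -355.1] yaw 0.003 or -3.139
```

View pics/t16.png

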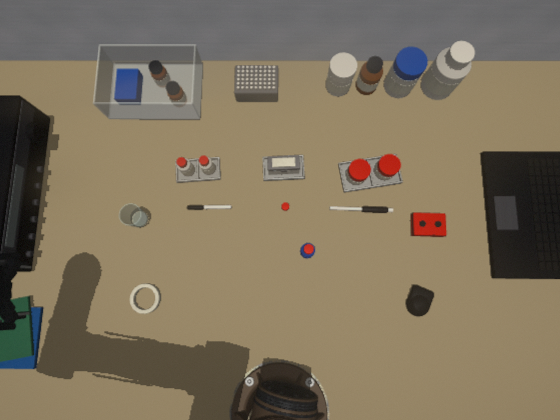

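View pics/s16.png

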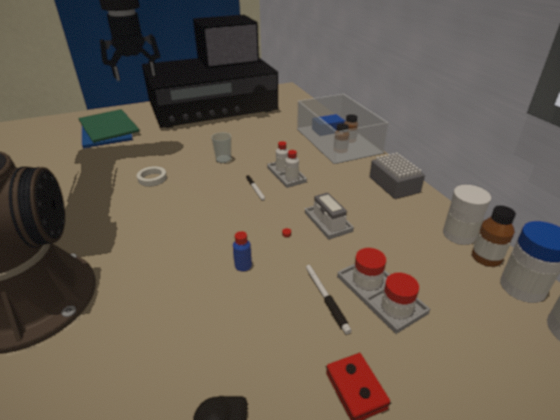

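Both views show all five containers upright in their trays. The beaker, switch box and blue bottle have not moved. Checking the numbers.

```bash
python3 - <<'E'
from h import *
p=cv2.imread("pics/t16.png");d=np.load("pics/t16d.npy");m=cams.camera_model("top")
T={"bottle":(615.8,227.9,.079),"slide":(622.7,-4.9,.053),"jar":(608.9,-239.2,.176)}
def loc(n,P):
    x,y,a=T[n];v=P[:2]-[x,y];return np.array([np.cos(a)*v[0]+np.sin(a)*v[1],-np.sin(a)*v[0]+np.cos(a)*v[1]]).round(1)
hsv=cv2.cvtColor(p,cv2.COLOR_BGR2HSV)
red=(((hsv[...,0]<8)|(hsv[...,0]>172))&(hsv[...,1]>150)&(hsv[...,2]>90)).astype(np.uint8)
n,l,st,c=cv2.connectedComponentsWithStats(red)
for i in range(1,n):
    if st[i,4]<20: continue
    P=np.array([m["origin"]+ray(m,b,a)*d[a,b] for a,b in np.argwhere(l==i) if d[a,b]>0])
    zt=np.percentile(P[:,2],70);t=P[P[:,2]>zt-5];q=t.mean(0)
    k="jar" if q[1]<-150 else "bottle"
    print(c[i].round(1),"ztop",zt.round(1),q[:2].round(1),k,loc(k,q))
P=np.array([m["origin"]+ray(m,b,a)*d[a,b] for a in range(150,185) for b in range(260,308) if d[a,b]>0])
t=P[P[:,2]>46];r=cv2.minAreaRect(t[:,:2].astype(np.float32));print("box z",np.median(t[:,2]).round(1),r,loc("slide",np.array(r[0])))
cv2.imwrite("pics/c16.png",cv2.resize(p[145:200,170:410],None,fx=3.3,fy=3.3,interpolation=2))
E
```

```text
[389.2 164.5] ztop 65.6 [ 617.7 -278.2] jar [  1.9 -40. ]
[180.9 161.4] ztop 88.3 [615.3 255.9] bottle [ 1.7 28. ]
[203.3 159.9] ztop 87.8 [619.4 199.2] bottle [  1.3 -28.9]
[359.2 169.5] ztop 65.8 [ 604.1 -200.8] jar [ 2.  38.6]
[285. 206.] ztop 13.7 [516.4  -9.8] bottle [-117.9 -229.1]
[429. 224.] ztop 27.4 [ 469.  -384.5] jar [-163.2 -118.6]
[308.2 248.6] ztop 83.6 [396.4 -66.9] bottle [-241.9 -276.5]
box z 55.1 ((625.0235595703125, -4.087066650390625), (40.05017852783203, 84.02518463134766), 1.4874898195266724) [2.4 0.7]
```

View pics/c16.png

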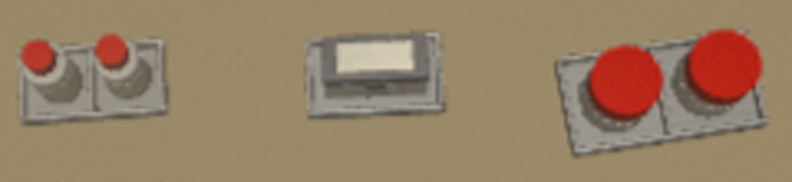

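```bash
python3 -c "
from cell import job
print(job.sign_off())"
```

```text
the job is handed in; nothing more can be done
None
```

All five containers are in their trays, and I handed the job in at about 38 s of the 128 s allowed. Each jar and white bottle has its own bay, and the slide box lies lengthwise in the undivided tray. I left the blue lookalike bottle alone.

My last check used the top camera, with its depth, and the side camera:

- **Position:** both jars and both bottles measured within about 2 mm of their bay centres. The slide box measured about 2.5 mm from the tray centre and about 0.03 rad off the tray's direction.
- **Height:** the tops read about 4 mm higher than on the table, apart from the depth camera's 1–2 mm offset. That matches the containers standing flat on the tray floors.
- **Upright:** I judged this by eye only; everything looks upright in both views.
- **Surroundings:** the switch box, by measurement, and the beaker, by eye, had not moved. The gripper was open and well away from everything.

No check failed or disagreed. The gripper's opening read about 1 mm less than the listed sizes on each grasp, which had no effect. The sign-off gives no verdict, so the result itself is not confirmed.

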